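Close up a row of pans with an adapter bar on a counter pan stand

TASK

Lay the loose adapter bar across the stand's two rails between the two pans, its end tongues resting on the rails, and let go of it. Then gently push the row together from the stand's left end until filled pan, bar and empty pan are tight against each other and against the stand's end stop, square and flat with no gap left; ease up as soon as it is tight, and leave the other things where they are.

Things in the scene. Friction and masses are not known exactly. Their poses are not given: they have to be found in the camera images.
- stand: Fixed steel stand, 200 x 412 mm; origin on the table under its middle. Two rails along its y, inner edges at x = +-81 mm, each 18 mm wide, tops 70 mm up, open between. Left (+y) end open; end plates 46 mm high. Adjustable end stop: upright plate, 26 mm high, clamped on the rails near the right end, its face 155 to 180 mm from the origin along -y, set anew each time, not measured. Yaw up to 12 deg.
- filled_pan: Loose steel pan with a beige filling, hanging by its rim on the rails 5 to 40 mm short of the end stop, free to slide along them. Rim 177 (x) x 109 (y) mm, its lower side 61 and top 65 mm above the pan's underside; body below the rim 158 x 90 mm (2 mm of play at each rail). 0.25 to 0.5 kg. Origin: centre of its underside; axes as the stand's.
- empty_pan: Loose steel pan of the same sizes, hollow (walls 4 mm), about 0.3 kg, hanging on the rails nearer the left, open end, 85 to 130 mm clear of the filled pan. Origin: centre of its underside; axes as the stand's. The outer edge of its rim, 54.5 mm from the origin along +y, can be pushed from the open end.
- adapter_bar: Loose bright metal channel, 177 (x) x 20 (y) x 16 mm, 0.16 kg, right way up on the table at the right; pinch it across the 20 mm. Origin: centre of its underside, z up. The upper 5 mm is the full length, the 11 mm below only 157 mm, so it drops between the rails and the 10 mm end tongues rest on them (origin then 11 mm below the rail tops).
- shaker_a: Bystander: steel shaker, 52 mm wide, 88 mm high, behind the stand. Origin: centre of its underside.
- shaker_b: Bystander: second steel shaker of the same size, behind the stand. Origin: centre of its underside.
- sauce_cup: Bystander: white cup of red sauce, 70 mm wide, 42 mm high. Origin: centre of its underside.
- label_block: Bystander: block of labels, 60 x 52 x 29 mm. Origin: centre of its underside.

How it is judged:
On the way:
1. The adapter bar lies flat across both rails between the pans, its tongues on the rails, and the fingers have let go of it (z of adapter_bar in the frame of stand between 0.056 and 0.062 m and x of adapter_bar in the frame of stand between -0.006 and 0.006 m and angle between adapter_bar's own z axis and vertical below 0.04 rad and y of adapter_bar in the frame of filled_pan above 0.055 m and y of adapter_bar in the frame of empty_pan below -0.055 m and angle between the x axis of adapter_bar and the x axis of stand, either way round below 0.08 rad and contact force between the fingers and adapter_bar below 0.1 N), for 0.2 s.
At the end, for the whole second after the job is handed in: Filled pan against the end stop, bar against filled pan, empty pan against bar, each gap under 2 mm and all square to the stand within 0.02 rad; pans hang level by their rims, bar lies flat with its tongues on the rails; nothing moves (y of end_stop_c0 in the frame of filled_pan above -0.0585 m and horizontal distance between each of filled_pan, empty_pan and adapter_bar below 0.0667 m and z of adapter_bar in the frame of stand between 0.056 and 0.062 m and x of adapter_bar in the frame of stand between -0.006 and 0.006 m and angle between each of adapter_bar, filled_pan, empty_pan's own z axis and vertical below 0.04 rad and y of adapter_bar in the frame of filled_pan above 0.055 m and y of adapter_bar in the frame of empty_pan below -0.055 m and z of filled_pan in the frame of stand between 0.006 and 0.012 m and z of empty_pan in the frame of stand between 0.006 and 0.012 m and angle between the x axis of each of filled_pan, empty_pan, adapter_bar and the x axis of stand, either way round below 0.02 rad and linear speed of each of filled_pan, empty_pan, adapter_bar below 0.01 m/s); the robot touches nothing.
It fails at once if A pan is tipped by more than 0.3 rad (angle between any of filled_pan, empty_pan's own z axis and vertical above 0.3 rad).
It fails at once if The row is forced: more than 45 N between the bar and a pan (contact force between adapter_bar and filled_pan above 45 N or contact force between adapter_bar and empty_pan above 45 N).
It fails at once if A bystander (shaker, sauce cup, label block) is moved by more than 30 mm (distance of any of shaker_a, shaker_b, sauce_cup, label_block from where it was at the start of the episode above 0.03 m).
It also fails if it takes over 51 s, if anything falls off the work surface, if the arm or the gripper's body presses on something with over 40 N, if the wrist force passes 120 N, or if a joint passes its speed limit or range.

ROBOT

A 6-joint arm with a two-finger parallel gripper is mounted at the origin on a cart in front of the work surface, level with it; the furniture and walls round the work are solid. World frame = base frame: x ahead of the robot, y to its left, z up, the work surface at z = 0. Lengths are in m, angles in rad, forces in N, time in s.
With the tool pointing down it reaches from about 0.4 to 0.825 m from the base axis. Payload 7 kg.
Tool frame: the origin (TCP) lies midway between the tips of the shut fingers; the grasp point (between the pads) lies 19 mm behind it; z points along the fingers, y is the line along which they close (so a half turn about z gives the same grasp; the last joint's range is limited). The gripper opens to 88 mm and grips with 3 to 60 N. Pads are 19 mm wide; open, the fingers measure 130 mm over their backs; the gripper's body (78 mm by 193 mm) begins 47 mm behind the grasp point.
Start: joints at [-0.823, 0.359, 0.012, 0, -1.224, -0.288], TCP at [0.3, -0.605, 0.227] pointing down, gripper open.
Joint ranges: [-3.07, 3.07], [-1.43, 2.12], [-1.02, 1.25], [-3.03, 1.67], [-3.05, -0], [-3.03, 3.03]. Speed limits (rad/s): [2.39, 2.39, 3.01, 3.14, 3.14, 3.14].

INTERFACE

Orientations are given as a unit quaternion [x, y, z, w].
In Python, from bench import ctrl gives the robot as it stands. The module is installed in compiled form; this text tells all that it offers.
- The arm moves only by the tool arm_command, never from a script. Its argument "series" is a list of rows, each an object with "delta_pos": the shift along the world's x, y, z in m, a list of three; "dr": the turn, a rotation vector about the world's x, y, z in degrees, a list of three. A call has 1 to 5 rows; each row is the pose to reach, as a shift and turn from the pose commanded when the call began; what a row does not reach only later rows make up. A row lasts 1/8 s, in which the tool goes at most 62.5 mm and 10.7 degrees, less where a joint would pass 70% of its speed; a pose out of reach is approached as far as the arm can. A call with a gripper value outside its range is refused whole. "hand" is the opening, from 0 (shut) to 1 (fully open), set as the call begins (left out, the last holds). The fingers move at their own pace and stop on an object; the grip force is fixed at half the most. Time passes only in rows, so rows that repeat a pose let the fingers close. It gives the time, the measured TCP pose, the force, the opening and the grip force at its end, in the units of the state.
- ctrl.observe(): the state, without advancing time (a new reading comes with each control period).
- ctrl.get_image(name): name is "side" or "top"; returns a dict with "frame" (480x640x3 uint8, red, green, blue), "fx", "fy", "cx", "cy" (pixels), "rvec" (rotation vector, rad) and "tvec" (3), from world to camera coordinates, as OpenCV has them. Camera axes: x right, y down, z forward; pixel columns grow to the right and rows downward; lengths in m; the calibration is good to about 2 mm. A picture is of the moment at which its call begins. There is no depth.
- ctrl.job_done(): hands the job in; it is judged then, once.
The state is a dict: "time_s": time; "joint_pos": joint angles; "joint_velocities": joint speeds; "joint_torque": joint torques, N m; "tool_pos": TCP position; "tcp_rot": TCP orientation; "force": force on the tool from outside, world axes, zero at the start; "ft_torque": the same for the moment, N m; "gripper_width": finger opening in m; "grip_force": force on a finger pad.
Only numpy, scipy, OpenCV 4.12 (cv2) and the standard library are available. Lean on these libraries where they do the work, as an engineer would, in place of code of your own. Each camera call takes 0.05 s, during which the arm holds its last target. There are 200 camera calls.

## Working session

There is one attempt and no reset: what is moved stays moved. The work goes in short steps, Python scripts to look and compute and a tool call to move; the robot and the scene stay as the last step left them, time stands still between calls to the robot, and variables do not carry over. Pictures are saved under pics/ and viewed, at most 13 in all, crops included, and the job is handed in when it is done.

Besides the shell and the picture viewer there is one more tool, called after "Emit:" by a JSON object that holds its "fn" and its "kwargs", one argument or row to a line. arm_command: Moves the arm, as the interface text tells. Its arguments: {"type":"object","properties":{"series":{"type":"array","items":{"type":"object","properties":{"delta_pos":{"type":"array","items":{"type":"number"}},"dr":{"type":"array","items":{"type":"number"}}}}},"hand":{"type":"number"}},"required":["series"]}

```bash
mkdir -p pics
cat > h.py <<'E'
import numpy as np, cv2, json
from bench import ctrl
def grab(n,tag):
    d=ctrl.get_image(n); cv2.imwrite(f'pics/{tag}.png',cv2.cvtColor(d['frame'],cv2.COLOR_RGB2BGR))
    np.savez(f'{tag}.npz',**d); return d
def ray(d,u,v,z):
    R=cv2.Rodrigues(np.array(d['rvec'],float))[0]; t=np.array(d['tvec'],float).ravel()
    c=-R.T@t; r=R.T@np.array([(u-d['cx'])/d['fx'],(v-d['cy'])/d['fy'],1.])
    return c+r*(z-c[2])/r[2]
def proj(d,P):
    K=np.array([[d['fx'],0,d['cx']],[0,d['fy'],d['cy']],[0,0,1.]])
    return cv2.projectPoints(np.array(P,float).reshape(-1,3),np.array(d['rvec'],float),np.array(d['tvec'],float),K,None)[0][:,0]
def load(tag):
    z=np.load(f'{tag}.npz'); return {k:z[k] for k in z.files}
E
python3 - <<'E'
from h import *
for n in('top','side'):
    d=grab(n,n+'0'); R=cv2.Rodrigues(np.array(d['rvec'],float))[0]; print(n,d['fx'],-R.T@np.ravel(d['tvec']))
print(ctrl.observe())
E
```

```text
top 472.54979159450306 [ 0.40339423 -0.01469174  1.04587581]
side 513.588226287808 [ 0.65241419 -0.88790578  0.69471817]
{'time_s': 0.1, 'joint_pos': array([-8.22900703e-01,  3.59297507e-01,  1.11829518e-02, -3.13014560e-04,
       -1.22410276e+00, -2.88078637e-01]), 'joint_velocities': array([-8.03183348e-04, -1.89146921e-03,  9.26785648e-04,  5.78255912e-04,
        1.48401129e-03,  1.21435477e-05]), 'joint_torque': array([-1.85741577e-03, -5.84166133e+01,  2.93753117e+01,  7.01543212e+00,
        1.02410957e-02, -5.09708525e-05]), 'tool_pos': array([ 0.29933353, -0.60452596,  0.22574119]), 'tcp_rot': array([-2.27836483e-01,  9.73699138e-01,  6.90153152e-04, -2.23936134e-04]), 'force': array([-0.22375124, -0.14367152, -0.39964446]), 'ft_torque': array([ 0.0109125 ,  0.00613473, -0.02802771]), 'grip_force': 0.0, 'gripper_width': 0.08769802756239921}
```

View pics/top0.png

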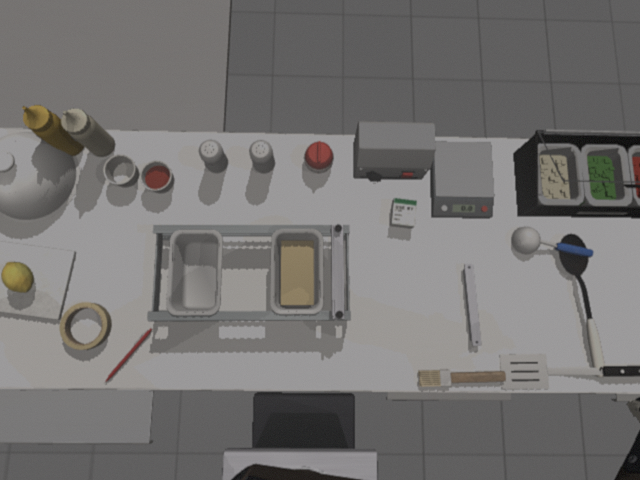

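View pics/side0.png

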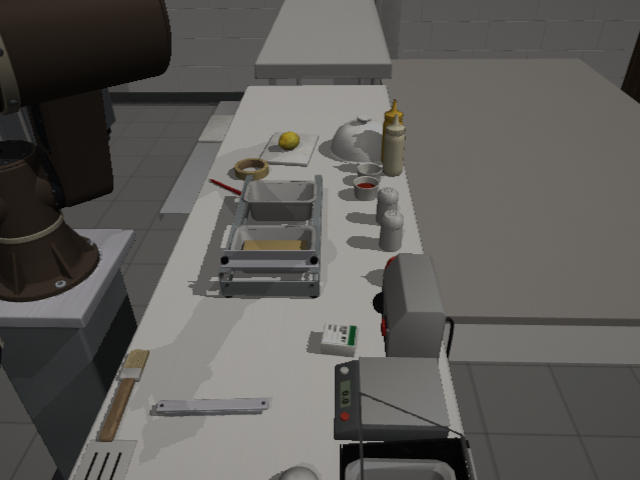

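The top view has the stand at about u 150–350, v 225–320, with the empty pan at left (u 170–222), the filled pan at u 272–323 and the stop plate at u≈338. The bar runs from (468,265) to (476,345). I'll enlarge both areas.

Run:
```python
import cv2
im=cv2.imread('pics/top0.png')
a=cv2.resize(im[215:330,145:360],None,fx=3.7,fy=3.7,interpolation=cv2.INTER_CUBIC)
cv2.imwrite('pics/c1.png',a[:,:800])
b=cv2.resize(im[258:352,440:510],None,fx=6,fy=6,interpolation=cv2.INTER_CUBIC)
cv2.imwrite('pics/c2.png',b)
```

```text
(no output)
```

View pics/c1.png

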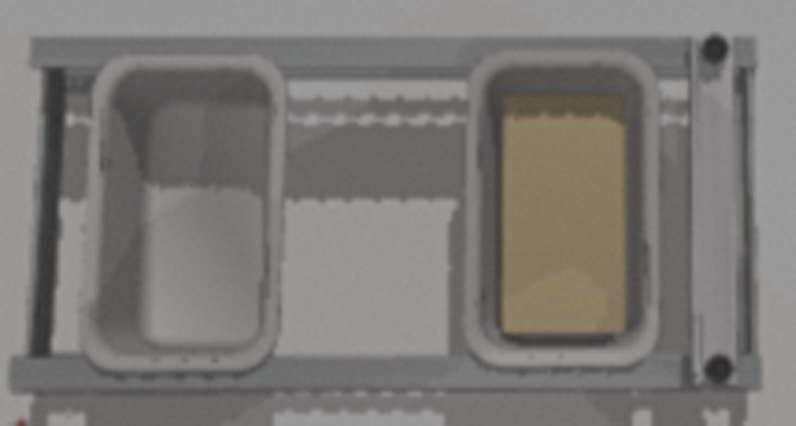

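View pics/c2.png

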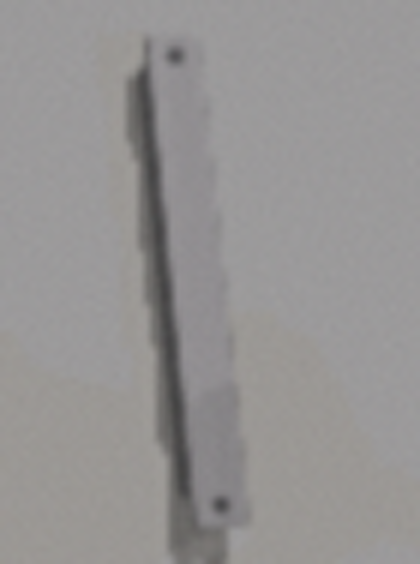

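The crops show the rail outer corners at about (32,38), (757,38), (10,392) and (761,389). The bar's holes are at (175,55) and (221,504) in c2.

Run:
```python
from h import *
d=load('top0')
def c1(x,y,z): return ray(d,(x+.5)/3.7-.5+145,(y+.5)/3.7-.5+215,z)
def c2(x,y,z): return ray(d,(x+.5)/6-.5+440,(y+.5)/6-.5+258,z)
P=lambda s,p:print(s,np.round(p,4))
for s,pts in dict(rails=[(32,38),(757,38),(761,389),(10,392)],inner=[(200,72),(450,75),(450,356),(300,356)]).items():
    for p in pts: P(s,c1(*p,.07))
for p in [(95,150),(85,330),(284,100),(275,340),(110,60),(270,60),(110,371),(260,372)]: P('empty',c1(*p,.074))
for p in [(472,100),(467,330),(657,100),(657,335),(490,53),(640,53),(490,366),(640,366)]: P('filled',c1(*p,.074))
for p in [(692,60),(694,375),(714,48),(718,369)]: P('stop top',c1(*p,.096))
a=c2(175,55,.016);b=c2(221,504,.016);P('holes',a);P('',b);print('mid',(a+b)/2,np.linalg.norm(a-b),np.degrees(np.arctan2(*(a-b)[[1,0]])))
q=[c2(x,y,.016) for x,y in [(150,38),(205,38),(200,527),(250,524)]]
print(np.round(q,4),np.mean(q,0))
s=load('side0')
for u,v,z in [(163,407,.016),(264,405,.016),(226,258,.07),(322,257,.07)]: P('side',ray(s,u,v,z))
```

```text
rails [0.6098 0.3144 0.07  ]
rails [ 0.6161 -0.0965  0.07  ]
rails [ 0.4185 -0.0984  0.07  ]
rails [0.4128 0.311  0.07  ]
inner [0.5916 0.2188 0.07  ]
inner [0.5919 0.0779 0.07  ]
inner [0.4346 0.0728 0.07  ]
inner [0.4337 0.1549 0.07  ]
empty [0.5457 0.2733 0.074 ]
empty [0.4464 0.2717 0.074 ]
empty [0.5755 0.17   0.074 ]
empty [0.4421 0.1682 0.074 ]
empty [0.597  0.2686 0.074 ]
empty [0.5983 0.179  0.074 ]
empty [0.4245 0.2567 0.074 ]
empty [0.4248 0.1755 0.074 ]
filled [0.577  0.0647 0.074 ]
filled [0.4487 0.0636 0.074 ]
filled [ 0.5785 -0.0396  0.074 ]
filled [ 0.4471 -0.0408  0.074 ]
filled [0.6042 0.0553 0.074 ]
filled [ 0.6055 -0.0296  0.074 ]
filled [0.4293 0.0505 0.074 ]
filled [ 0.4302 -0.0316  0.074 ]
stop top [ 0.5974 -0.0582  0.096 ]
stop top [ 0.4251 -0.0602  0.096 ]
stop top [ 0.6044 -0.0704  0.096 ]
stop top [ 0.4284 -0.0731  0.096 ]
holes [ 0.5373 -0.3655  0.016 ]
 [ 0.376  -0.3739  0.016 ]
mid [ 0.45662658 -0.36973084  0.016     ] 0.16150150419936934 2.9779095505195565
[[ 0.5435 -0.3566  0.016 ]
 [ 0.5437 -0.377   0.016 ]
 [ 0.3679 -0.3659  0.016 ]
 [ 0.3691 -0.384   0.016 ]] [ 0.45604762 -0.3708767   0.016     ]
side [ 0.377  -0.3775  0.016 ]
side [ 0.538  -0.3698  0.016 ]
side [ 0.4252 -0.0508  0.07  ]
side [ 0.6217 -0.0443  0.07  ]
```

Emit:
{"fn": "arm_command", "kwargs": {
  "series": [
    {"delta_pos": [0.04,0.04,-0.01],"dr": [0,0,-8]},
    {"delta_pos": [0.08,0.09,-0.03],"dr": [0,0,-16]},
    {"delta_pos": [0.12,0.14,-0.06],"dr": [0,0,-23.4]},
    {"delta_pos": [0.15,0.19,-0.09],"dr": [0,0,-23.4]},
    {"delta_pos": [0.1565,0.2345,-0.127],"dr": [0,0,-23.4]}
  ],
  "hand": 0.6
}}

```text
time_s: 0.72
tool_pos: [0.4557, -0.377, 0.1052]
tcp_rot: [-0.026, 1.0, -0.0, 0.001]
force: [1.4, 0.3, -0.0]
gripper_width: 0.0529
grip_force: 0.0
```

Emit:
{"fn": "arm_command", "kwargs": {
  "series": [
    {"delta_pos": [0,0,0],"dr": [0,0,0]},
    {"delta_pos": [0,0,-0.03],"dr": [0,0,0]},
    {"delta_pos": [0,0,-0.06],"dr": [0,0,0]},
    {"delta_pos": [0,0,-0.06],"dr": [0,0,0]}
  ]
}}

```text
time_s: 1.23
tool_pos: [0.4524, -0.3783, 0.0441]
tcp_rot: [-0.025, 1.0, 0.001, -0.002]
force: [0.1, 0.1, 0.8]
gripper_width: 0.0525
grip_force: 0.0
```

Run:
```python
from h import *
o=ctrl.observe(); print(o['tool_pos'],o['tcp_rot'],o['gripper_width'],o['force'])
d=grab('side','s1')
im=cv2.imread('pics/s1.png'); cv2.imwrite('pics/s1c.png',cv2.resize(im[300:480,80:320],None,fx=3.3,fy=3.3))
```

```text
[ 0.45243798 -0.37830117  0.04413779] [-2.53298853e-02  9.99676952e-01  8.90886693e-04 -1.89618810e-03] 0.05248734778867309 [0.07058767 0.13714229 0.84341901]
```

View pics/s1c.png

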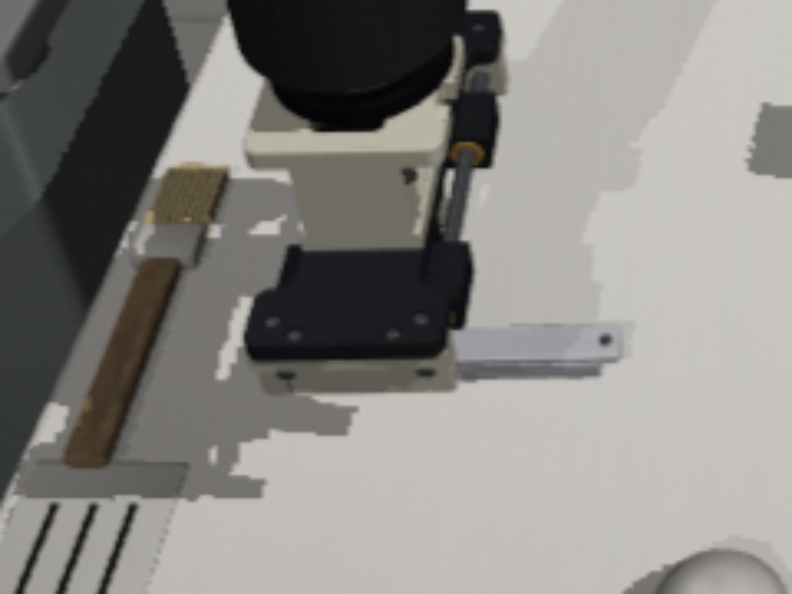

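The finger pair is over the bar and slightly short in x and y: measured (0.4524,-0.3783) against a wanted (0.4565,-0.3705). I'll correct that, then descend.

Emit:
{"fn": "arm_command", "kwargs": {
  "series": [
    {"delta_pos": [0.004,0.008,0],"dr": [0,0,0]},
    {"delta_pos": [0.004,0.008,-0.02],"dr": [0,0,0]},
    {"delta_pos": [0.004,0.008,-0.039],"dr": [0,0,0]},
    {"delta_pos": [0.004,0.008,-0.039],"dr": [0,0,0]},
    {"delta_pos": [0.004,0.008,-0.039],"dr": [0,0,0]}
  ]
}}

```text
time_s: 1.9
tool_pos: [0.4589, -0.3707, 0.0083]
tcp_rot: [-0.026, 1.0, -0.0, 0.001]
force: [-0.6, -0.3, 0.9]
gripper_width: 0.0525
grip_force: 0.0
```

Emit:
{"fn": "arm_command", "kwargs": {
  "series": [
    {"delta_pos": [0,0,0],"dr": [0,0,0]},
    {"delta_pos": [0,0,0],"dr": [0,0,0]},
    {"delta_pos": [0,0,0],"dr": [0,0,0]},
    {"delta_pos": [0,0,0],"dr": [0,0,0]}
  ],
  "hand": 0
}}

```text
time_s: 2.4
tool_pos: [0.458, -0.3704, 0.007]
tcp_rot: [-0.026, 1.0, 0.0, 0.0]
force: [-0.6, 0.7, 0.8]
gripper_width: 0.0195
grip_force: 30.0
```

Gripped: opening 19.5 mm at 30 N. Next I lift and carry it over.

Emit:
{"fn": "arm_command", "kwargs": {
  "series": [
    {"delta_pos": [0,0,0.02],"dr": [0,0,0]},
    {"delta_pos": [0,0,0.06],"dr": [0,0,0]},
    {"delta_pos": [0,0.02,0.11],"dr": [0,0,-1]},
    {"delta_pos": [0.01,0.06,0.143],"dr": [0,0,-2.2]},
    {"delta_pos": [0.02,0.11,0.143],"dr": [0,0,-2.2]}
  ]
}}

```text
time_s: 3.02
tool_pos: [0.4797, -0.2603, 0.1528]
tcp_rot: [-0.006, 1.0, -0.001, 0.003]
force: [0.5, 0.2, -1.5]
gripper_width: 0.0198
grip_force: 30.0
```

Emit:
{"fn": "arm_command", "kwargs": {
  "series": [
    {"delta_pos": [0.01,0.05,0],"dr": [0,0,0]},
    {"delta_pos": [0.02,0.1,0],"dr": [0,0,0]},
    {"delta_pos": [0.03,0.15,0],"dr": [0,0,0]},
    {"delta_pos": [0.035,0.2,0],"dr": [0,0,0]},
    {"delta_pos": [0.038,0.25,0],"dr": [0,0,0]}
  ]
}}

```text
time_s: 3.65
tool_pos: [0.5157, -0.0088, 0.1497]
tcp_rot: [-0.006, 1.0, 0.0, -0.0]
force: [1.7, 0.3, -1.6]
gripper_width: 0.0195
grip_force: 30.0
```

Emit:
{"fn": "arm_command", "kwargs": {
  "series": [
    {"delta_pos": [0,0.04,0],"dr": [0,0,0]},
    {"delta_pos": [0,0.08,0],"dr": [0,0,0]},
    {"delta_pos": [0,0.11,0],"dr": [0,0,0]},
    {"delta_pos": [0,0.127,0],"dr": [0,0,0]},
    {"delta_pos": [0,0.127,0],"dr": [0,0,0]}
  ]
}}

```text
time_s: 4.28
tool_pos: [0.5158, 0.1172, 0.1496]
tcp_rot: [-0.007, 1.0, -0.0, -0.0]
force: [-0.4, -0.7, -1.9]
gripper_width: 0.0193
grip_force: 30.0
```

Emit:
{"fn": "arm_command", "kwargs": {
  "series": [
    {"delta_pos": [0,0,0],"dr": [0,0,0]},
    {"delta_pos": [0,0,0],"dr": [0,0,0]}
  ]
}}

```text
time_s: 4.53
tool_pos: [0.5159, 0.1157, 0.1498]
tcp_rot: [-0.006, 1.0, -0.0, -0.0]
force: [-0.1, -0.4, -0.5]
gripper_width: 0.0195
grip_force: 30.0
```

Run:
```python
from h import *
o=ctrl.observe(); print(o['tool_pos'],o['tcp_rot'],o['gripper_width'],o['force'])
d=grab('side','s2'); im=cv2.imread('pics/s2.png'); a=cv2.resize(im[130:320,180:400],None,fx=3,fy=3,interpolation=cv2.INTER_CUBIC)
d=grab('top','t2'); im=cv2.imread('pics/t2.png'); b=cv2.resize(im[205:345,140:360],None,fx=3,fy=3)
cv2.imwrite('pics/s2c.png',a);cv2.imwrite('pics/t2c.png',b)
```

```text
[0.51590423 0.11569942 0.14982855] [-5.98895180e-03  9.99982056e-01 -6.64051913e-05 -1.23676840e-04] 0.019453869125865875 [-0.06215095 -0.38350277 -0.50913136]
```

View pics/s2c.png

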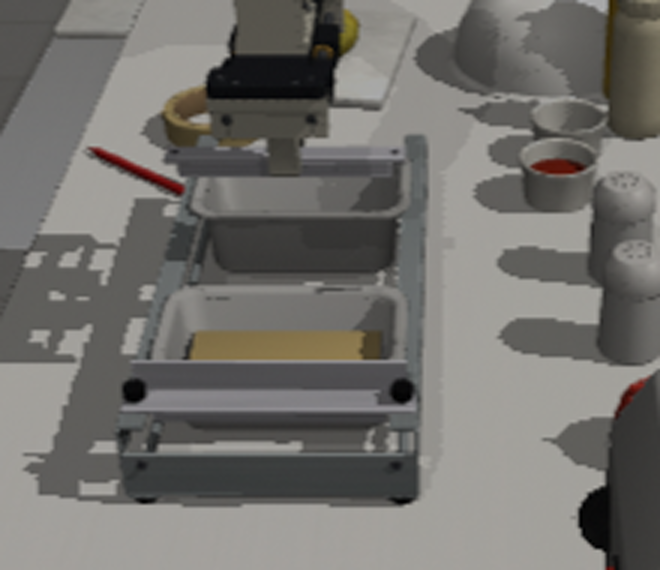

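The bar hangs level above the gap, its ends at crop (165,155) and (405,152). I'll lower it until it is just above the pan rims and check the fit against the rails there.

Emit:
{"fn": "arm_command", "kwargs": {
  "series": [
    {"delta_pos": [0,0,-0.03],"dr": [0,0,0]},
    {"delta_pos": [0,0,-0.06],"dr": [0,0,0]},
    {"delta_pos": [0,0,-0.065],"dr": [0,0,0]},
    {"delta_pos": [0,0,-0.065],"dr": [0,0,0]},
    {"delta_pos": [0,0,-0.065],"dr": [0,0,0]}
  ]
}}

```text
time_s: 5.25
tool_pos: [0.5168, 0.1169, 0.0861]
tcp_rot: [-0.007, 1.0, 0.0, 0.001]
force: [0.1, 0.5, -1.9]
gripper_width: 0.0194
grip_force: 30.0
```

Run:
```python
from h import *
o=ctrl.observe(); print(o['tool_pos'],o['tcp_rot'],o['force'])
d=grab('side','s3'); im=cv2.imread('pics/s3.png'); a=cv2.resize(im[165:285,215:335],None,fx=5,fy=5,interpolation=cv2.INTER_CUBIC)
cv2.imwrite('pics/s3c.png',a)
```

```text
[0.51682571 0.11687924 0.08609044] [-6.53838491e-03  9.99978143e-01  4.30602270e-04  8.81366360e-04] [ 0.0554791   0.52279046 -1.85084193]
```

View pics/s3c.png

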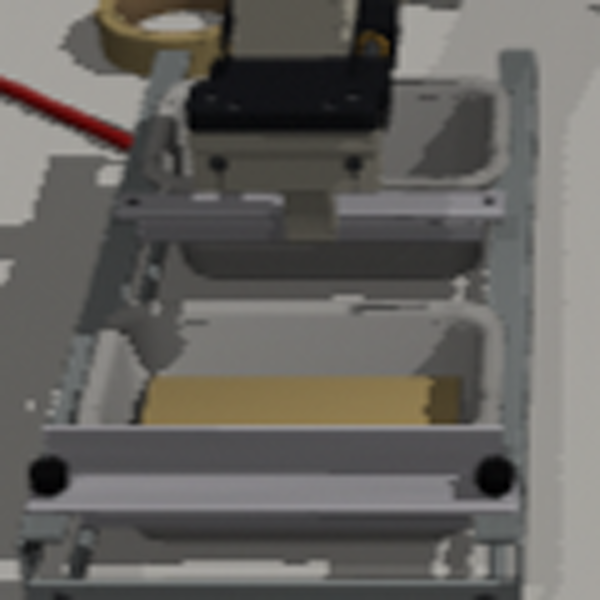

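Run:
```python
from h import *
d=load('s3')
f=lambda x,y,z: np.round(ray(d,(x+.5)/5-.5+215,(y+.5)/5-.5+165,z),4)
for s,p in dict(barL=(112,212,.095),barR=(505,210,.095),holeL=(133,202,.095),holeR=(489,201,.095),Rout1=(541,250,.07),Rout2=(536,60,.07),Rin=(498,270,.07),Lout=(100,250,.07),Lout2=(85,300,.07)).items(): print(s,f(*p))
t=.8*np.pi/180; c=np.array([.5143,.1076,0]); R=np.array([[np.cos(t),-np.sin(t),0],[np.sin(t),np.cos(t),0],[0,0,1]])
P=[c+R@np.array(q) for q in [(.099,.0,.07),(.081,0,.07),(.081,-.06,.07),(-.099,0,.07),(-.099,-.03,.07),(.099,.206,.07),(.099,-.206,.07),(-.099,-.206,.07)]]
print((proj(d,P)+.5-[215,165])*5-.5)
b=[np.array([.5153,.1169,.095])+R@np.array(q) for q in [(-.0885,-.01,0),(.0885,-.01,0)]]
print((proj(d,b)+.5-[215,165])*5-.5)
```

```text
barL [0.4241 0.11   0.095 ]
barR [0.6029 0.1137 0.095 ]
holeL [0.4323 0.119  0.095 ]
holeR [0.5953 0.1216 0.095 ]
Rout1 [0.6188 0.1199 0.07  ]
Rout2 [0.611  0.3071 0.07  ]
Rin [0.5997 0.1024 0.07  ]
Lout [0.4146 0.1175 0.07  ]
Lout2 [0.415  0.0749 0.07  ]
[[528.27224342 262.53955577]
 [488.95395072 262.57828209]
 [484.82246314 335.32067761]
 [ 97.46164353 262.96388011]
 [ 87.18396582 298.43030501]
 [535.27063578  52.94799652]
 [518.94669034 541.82615586]
 [ 16.91349072 540.92112829]]
[[116.70828011 216.97630989]
 [506.84254102 216.41231637]]
```

Run:
```python
from h import *
d=grab('top','t3'); im=cv2.imread('pics/t3.png')
cv2.imwrite('pics/t3c.png',cv2.resize(im[210:335,185:315],None,fx=4.6,fy=4.6,interpolation=cv2.INTER_CUBIC))
```

```text
(no output)
```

View pics/t3c.png

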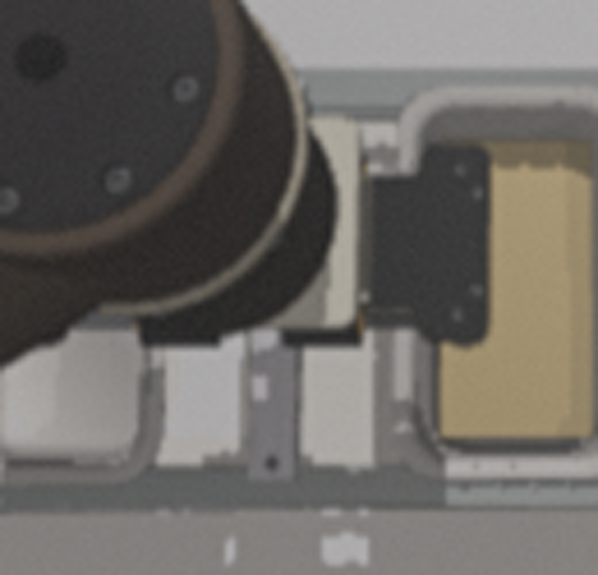

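Seen from above, the bar's near end is at (272,479), hole at (272,463), over the lower rail at y≈468–509. My rail edge readings disagree by a few mm between the two views, so I'll measure edge profiles.

Run:
```python
from h import *
d=load('s3'); g=d['frame'].astype(int).mean(2).astype(int)
for v in (208,216,222): print('side',v,'cols300-330',g[v,300:330],'cols 225-255',g[v,225:250])
t=load('top0'); g=t['frame'].astype(int).mean(2).astype(int)
for u in (228,236,245,260): print('top',u,'rows220-242',g[220:242,u],'rows305-325',g[305:325,u])
f=lambda x,y,z: np.round(ray(load('t3'),(x+.5)/4.6-.5+185,(y+.5)/4.6-.5+210,z),4)
print(f(272,479,.095),f(272,463,.095),f(300,468,.07),f(300,509,.07),f(350,70,.07))
tt=.8*np.pi/180; c=np.array([.5143,.1076,0]); R=np.array([[np.cos(tt),-np.sin(tt),0],[np.sin(tt),np.cos(tt),0],[0,0,1]])
for q in (.099,.081,-.081,-.099):
  P=[c+R@np.array([q,yy,.07]) for yy in(.02,-.01,-.035)]
  print(q,proj(d,P).round(1).tolist(),proj(t,P).round(1).tolist())
```

```text
side 208 cols300-330 [ 83  83  83  84  93 102 101 101 101 100 101 100 100 101  99  98  98  95
  98 104  99 104 134 147 147 148 147 153 161 161] cols 225-255 [94 95 95 94 94 94 94 95 94 94 94 84 64 63 71 70 71 71 70 70 71 70 70 70
 70]
side 216 cols300-330 [ 51  51  52  52  52  50  48  47  44  41  39  61  90 104 106 105 106 105
 106 107  97 112 147 147 146 147 147 153 160 162] cols 225-255 [95 94 94 95 94 94 95 94 94 82 62 61 61 61 60 60 54 67 85 67 51 43 46 70
 80]
side 222 cols300-330 [ 80  80  80  79  80  85 117 127  87  80  80 109 129 109 107 108 107 107
 108 116 110 114 148 147 147 147 147 153 161 161] cols 225-255 [94 94 95 95 94 95 94 86 66 61 62 61 61 61 82 93 83 82 58 49 41 58 80 80
 80]
top 228 rows220-242 [153 153 153 153 146 122 113 115 117 117 116 120 113 107 108 103 124 150
 154 154 153 144] rows305-325 [147 151 149 150 149 144 124 111 111 109 110 111 113 110 104 101 118 116
 113 115]
top 236 rows220-242 [153 152 152 153 145 122 116 118 119 117 118 118 114 104 109 103 123 149
 155 156 154 144] rows305-325 [149 149 149 148 152 145 124 112 110 111 112 112 111 111 102 106 1
[... 261 characters left out ...]
42 125 118 118 118 119 119 120 116 102 103  97 120 146
 153 148 143 121] rows305-325 [149 149 148 150 149 143 124 112 112 114 113 115 116 117 111  97 111 116
 116 115]
[0.4277 0.1148 0.095 ] [0.4345 0.1151 0.095 ] [0.4333 0.1061 0.07  ] [0.4155 0.1054 0.07  ] [0.6134 0.0903 0.07  ]
0.099 [[320.4, 212.5], [320.2, 219.4], [320.0, 225.4]] [[242.2, 224.7], [256.5, 224.7], [268.4, 224.8]]
0.081 [[312.7, 212.5], [312.3, 219.5], [311.9, 225.5]] [[242.0, 233.1], [256.4, 233.1], [268.3, 233.1]]
-0.081 [[243.1, 212.6], [241.3, 219.5], [239.7, 225.5]] [[239.8, 311.4], [254.6, 311.3], [266.9, 311.3]]
-0.099 [[235.4, 212.6], [233.4, 219.5], [231.7, 225.5]] [[239.5, 320.4], [254.4, 320.3], [266.8, 320.3]]
```

The two views agree that the bar sits about 1.3 mm too far in +x against ±2.5 mm of play. I'll shift it and lower.

Emit:
{"fn": "arm_command", "kwargs": {
  "series": [
    {"delta_pos": [-0.0013,0,0],"dr": [0,0,0]},
    {"delta_pos": [-0.0013,0,-0.006],"dr": [0,0,0]},
    {"delta_pos": [-0.0013,0,-0.012],"dr": [0,0,0]},
    {"delta_pos": [-0.0013,0,-0.016],"dr": [0,0,0]},
    {"delta_pos": [-0.0013,0,-0.016],"dr": [0,0,0]}
  ]
}}

```text
time_s: 5.98
tool_pos: [0.5145, 0.1164, 0.0683]
tcp_rot: [-0.007, 1.0, -0.0, -0.0]
force: [-0.4, 0.2, -1.5]
gripper_width: 0.0199
grip_force: 30.0
```

Emit:
{"fn": "arm_command", "kwargs": {
  "series": [
    {"delta_pos": [0,0,-0.001],"dr": [0,0,0]},
    {"delta_pos": [0,0,-0.002],"dr": [0,0,0]},
    {"delta_pos": [0,0,-0.003],"dr": [0,0,0]},
    {"delta_pos": [0,0,-0.003],"dr": [0,0,0]}
  ]
}}

```text
time_s: 6.48
tool_pos: [0.5148, 0.1166, 0.066]
tcp_rot: [-0.007, 1.0, 0.0, 0.0]
force: [-0.3, -1.0, -0.1]
gripper_width: 0.0194
grip_force: 30.0
```

It reached z 0.066 with the weight taken, so the bar is between the rails. Releasing.

Emit:
{"fn": "arm_command", "kwargs": {
  "series": [
    {"delta_pos": [0,0,-0.0005],"dr": [0,0,0]},
    {"delta_pos": [0,0,-0.0005],"dr": [0,0,0]},
    {"delta_pos": [0,0,-0.0005],"dr": [0,0,0]},
    {"delta_pos": [0,0,-0.0005],"dr": [0,0,0]}
  ],
  "hand": 0.42
}}

```text
time_s: 6.98
tool_pos: [0.5148, 0.1166, 0.0654]
tcp_rot: [-0.007, 1.0, 0.0, 0.0]
force: [-0.2, -1.4, 0.0]
gripper_width: 0.0366
grip_force: 0.0
```

Emit:
{"fn": "arm_command", "kwargs": {
  "series": [
    {"delta_pos": [0,0,0.01],"dr": [0,0,0]},
    {"delta_pos": [0,0,0.03],"dr": [0,0,0]},
    {"delta_pos": [0,0,0.06],"dr": [0,0,0]},
    {"delta_pos": [0,0,0.1],"dr": [0,0,0]},
    {"delta_pos": [0,0,0.1],"dr": [0,0,0]}
  ]
}}

```text
time_s: 7.6
tool_pos: [0.5167, 0.1175, 0.1694]
tcp_rot: [-0.007, 1.0, 0.002, 0.003]
force: [1.0, 0.6, -0.3]
gripper_width: 0.0367
grip_force: 0.0
```

Run:
```python
from h import *
o=ctrl.observe(); print(o['tool_pos'],o['joint_pos'])
d=grab('side','s4'); im=cv2.imread('pics/s4.png'); a=cv2.resize(im[165:285,215:335],None,fx=5,fy=5,interpolation=cv2.INTER_CUBIC)
cv2.imwrite('pics/s4c.png',a)
```

```text
[0.51668533 0.11749007 0.16938828] [ 5.94654279e-01  1.63078851e-01 -3.94151766e-01  1.05423986e-03
 -1.00678353e+00 -2.15241139e+00]
```

View pics/s4c.png

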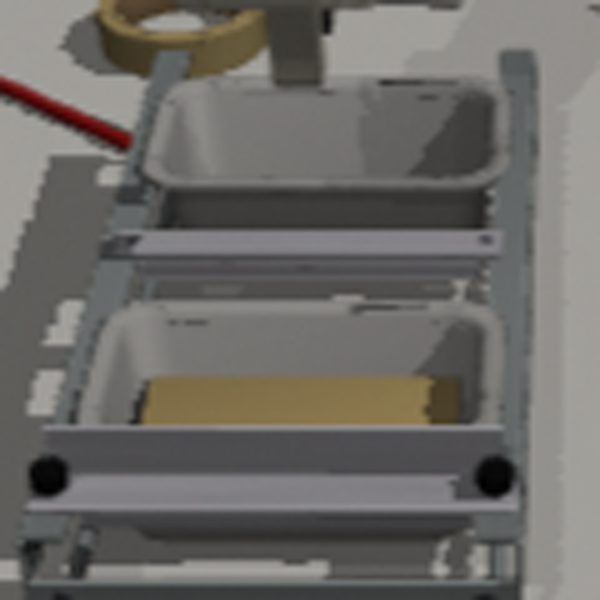

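The bar lies flat, its tongues on both rails (crop (105,243) to (500,240)), with the pans untouched. Now I turn the tool 90° so the opened fingers push the pan's rim at two points, and move past its outer edge.

Emit:
{"fn": "arm_command", "kwargs": {
  "series": [
    {"delta_pos": [0,0.03,0],"dr": [0,0,10]},
    {"delta_pos": [0,0.07,0],"dr": [0,0,20]},
    {"delta_pos": [-0.002,0.12,0],"dr": [0,0,30]},
    {"delta_pos": [-0.004,0.17,0],"dr": [0,0,40]},
    {"delta_pos": [-0.005,0.195,0],"dr": [0,0,50]}
  ],
  "hand": 1
}}

```text
time_s: 8.28
tool_pos: [0.509, 0.3135, 0.1643]
tcp_rot: [-0.432, 0.902, -0.0, -0.001]
force: [0.5, -0.0, -0.9]
gripper_width: 0.0816
grip_force: 0.0
```

Emit:
{"fn": "arm_command", "kwargs": {
  "series": [
    {"delta_pos": [0,0,0],"dr": [0,0,10]},
    {"delta_pos": [0,0,0],"dr": [0,0,20]},
    {"delta_pos": [0,0,0],"dr": [0,0,30]},
    {"delta_pos": [0,0,0],"dr": [0,0,40]},
    {"delta_pos": [0,0,0],"dr": [0,0,40]}
  ]
}}

```text
time_s: 8.9
tool_pos: [0.5093, 0.3112, 0.1645]
tcp_rot: [0.711, -0.703, -0.0, 0.001]
force: [0.2, 0.1, 0.4]
gripper_width: 0.0875
grip_force: 0.0
```

Emit:
{"fn": "arm_command", "kwargs": {
  "series": [
    {"delta_pos": [0,0,0],"dr": [0,0,0]},
    {"delta_pos": [0,0,0],"dr": [0,0,0]}
  ]
}}

```text
time_s: 9.15
tool_pos: [0.5096, 0.3115, 0.1652]
tcp_rot: [0.711, -0.703, -0.0, 0.0]
force: [0.6, -0.2, 0.8]
gripper_width: 0.0879
grip_force: 0.0
```

Emit:
{"fn": "arm_command", "kwargs": {
  "series": [
    {"delta_pos": [0.002,0,-0.03],"dr": [0,0,0]},
    {"delta_pos": [0.002,0,-0.06],"dr": [0,0,0]},
    {"delta_pos": [0.002,0,-0.085],"dr": [0,0,0]},
    {"delta_pos": [0.002,0,-0.105],"dr": [0,0,0]},
    {"delta_pos": [0.002,0,-0.105],"dr": [0,0,0]}
  ]
}}

```text
time_s: 9.78
tool_pos: [0.5109, 0.3107, 0.0589]
tcp_rot: [0.711, -0.703, 0.0, 0.002]
force: [-0.7, 0.5, -0.4]
gripper_width: 0.0877
grip_force: 0.0
```

Run:
```python
from h import *
o=ctrl.observe(); print(o['tool_pos'],o['force'],o['joint_pos'])
d=load('s4'); f=lambda x,y,z: np.round(ray(d,(x+.5)/5-.5+215,(y+.5)/5-.5+165,z),4)
print('bar ends',f(105,256,.075),f(500,252,.075),'hole',f(487,241,.075))
t=load('top0')
t['frame'].astype(int)
g=t['frame'].astype(int).mean(2).astype(int)
for v in(250,265,280,295): print(v,g[v,162:176],g[v,318:336])
```

```text
[0.51091226 0.3106869  0.05887377] [-0.69959548  0.51525646 -0.37121759] [ 8.72745190e-01  3.92400199e-01 -3.62666159e-01 -2.84456231e-04
 -8.18988469e-01 -8.60930564e-01]
bar ends [0.4197 0.1043 0.075 ] [0.6004 0.1099 0.075 ] hole [0.594  0.1194 0.075 ]
250 [ 89 103 103 103 102 101 105 121 135 132 116 111 100  96] [ 94 115 128 130 127 109 112 115 116 114 104 104  97  92 127 130 131 135]
265 [104 106 105 104 103 106 120 135 138 134 122 105  96  98] [ 89 112 125 130 127  96  98 103 105 103 105 105  98  91 126 133 132 134]
280 [151 152 151 151 148 142 137 136 134 125 108  98  98  99] [ 85  95 120 131 125 108 103 105 105 103 103 104 101  98 129 138 136 135]
295 [149 149 150 148 140 138 136 133 124 104  91  91  89  88] [ 91 105 108 126 128 106 101 103 104 103 103 103  99  98 130 137 135 135]
```

Emit:
{"fn": "arm_command", "kwargs": {
  "series": [
    {"delta_pos": [0,-0.005,0],"dr": [0,0,0]},
    {"delta_pos": [0,-0.01,0],"dr": [0,0,0]},
    {"delta_pos": [0,-0.015,0],"dr": [0,0,0]},
    {"delta_pos": [0,-0.02,0],"dr": [0,0,0]},
    {"delta_pos": [0.0004,-0.025,0],"dr": [0,0,0]}
  ]
}}

```text
time_s: 10.4
tool_pos: [0.5124, 0.2866, 0.0607]
tcp_rot: [0.712, -0.703, -0.0, -0.001]
force: [-0.1, 2.1, 0.2]
gripper_width: 0.0879
grip_force: 1.0
```

Emit:
{"fn": "arm_command", "kwargs": {
  "series": [
    {"delta_pos": [0,-0.005,0],"dr": [0,0,0]},
    {"delta_pos": [0,-0.01,0],"dr": [0,0,0]},
    {"delta_pos": [0,-0.015,0],"dr": [0,0,0]},
    {"delta_pos": [0,-0.02,0],"dr": [0,0,0]},
    {"delta_pos": [0.0004,-0.025,0],"dr": [0,0,0]}
  ]
}}

```text
time_s: 11.02
tool_pos: [0.5127, 0.2614, 0.0605]
tcp_rot: [0.712, -0.702, 0.0, -0.0]
force: [-0.1, 3.5, 1.6]
gripper_width: 0.0875
grip_force: 1.6
```

Emit:
{"fn": "arm_command", "kwargs": {
  "series": [
    {"delta_pos": [0,-0.005,0],"dr": [0,0,0]},
    {"delta_pos": [0,-0.01,0],"dr": [0,0,0]},
    {"delta_pos": [0,-0.015,0],"dr": [0,0,0]},
    {"delta_pos": [0,-0.02,0],"dr": [0,0,0]},
    {"delta_pos": [0.0004,-0.025,0],"dr": [0,0,0]}
  ]
}}

```text
time_s: 11.65
tool_pos: [0.5129, 0.2364, 0.0604]
tcp_rot: [0.712, -0.703, -0.0, -0.0]
force: [-0.4, 4.6, 2.6]
gripper_width: 0.0879
grip_force: 2.1
```

Run:
```python
from h import *
o=ctrl.observe(); print(o['tool_pos'],o['force'],o['ft_torque'])
d=grab('side','s5'); im=cv2.imread('pics/s5.png'); a=cv2.resize(im[165:285,215:335],None,fx=5,fy=5,interpolation=cv2.INTER_CUBIC)
cv2.imwrite('pics/s5c.png',a)
```

```text
[0.51292513 0.23635267 0.06041321] [-0.39604967  4.56368981  2.57608365] [ 1.54964063  0.20386498 -0.06114947]
```

View pics/s5c.png

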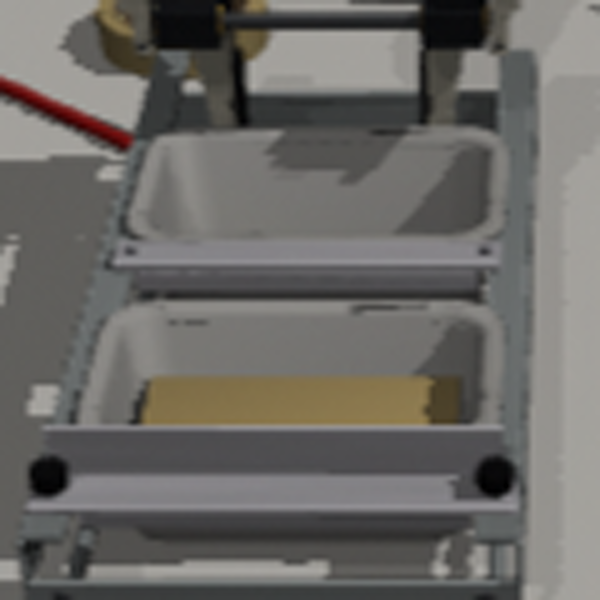

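The empty pan has met the bar, all square and flat. Bar to filled pan is still about 30 mm. I'll carry on, then creep.

Emit:
{"fn": "arm_command", "kwargs": {
  "series": [
    {"delta_pos": [0,-0.005,0],"dr": [0,0,0]},
    {"delta_pos": [0,-0.01,0],"dr": [0,0,0]},
    {"delta_pos": [0,-0.015,0],"dr": [0,0,0]},
    {"delta_pos": [0,-0.02,0],"dr": [0,0,0]},
    {"delta_pos": [0.0004,-0.024,0],"dr": [0,0,0]}
  ]
}}

```text
time_s: 12.32
tool_pos: [0.5132, 0.2121, 0.0603]
tcp_rot: [0.712, -0.703, -0.0, 0.0]
force: [-0.4, 4.2, 1.4]
gripper_width: 0.0878
grip_force: 1.9
```

Emit:
{"fn": "arm_command", "kwargs": {
  "series": [
    {"delta_pos": [0,-0.002,0],"dr": [0,0,0]},
    {"delta_pos": [0,-0.004,0],"dr": [0,0,0]},
    {"delta_pos": [0,-0.006,0],"dr": [0,0,0]},
    {"delta_pos": [0,-0.008,0],"dr": [0,0,0]},
    {"delta_pos": [0,-0.01,0],"dr": [0,0,0]}
  ]
}}

```text
time_s: 12.95
tool_pos: [0.5135, 0.203, 0.0604]
tcp_rot: [0.712, -0.702, -0.0, -0.0]
force: [0.1, 6.0, 0.5]
gripper_width: 0.0874
grip_force: 2.8
```

Emit:
{"fn": "arm_command", "kwargs": {
  "series": [
    {"delta_pos": [0,-0.001,0],"dr": [0,0,0]},
    {"delta_pos": [0,-0.002,0],"dr": [0,0,0]},
    {"delta_pos": [0,-0.003,0],"dr": [0,0,0]},
    {"delta_pos": [0,-0.004,0],"dr": [0,0,0]}
  ]
}}

```text
time_s: 13.45
tool_pos: [0.5135, 0.199, 0.0604]
tcp_rot: [0.712, -0.702, -0.0, -0.0]
force: [-0.1, 4.5, 0.9]
gripper_width: 0.0877
grip_force: 2.8
```

Emit:
{"fn": "arm_command", "kwargs": {
  "series": [
    {"delta_pos": [0,-0.001,0],"dr": [0,0,0]},
    {"delta_pos": [0,-0.002,0],"dr": [0,0,0]},
    {"delta_pos": [0,-0.003,0],"dr": [0,0,0]},
    {"delta_pos": [0,-0.004,0],"dr": [0,0,0]}
  ]
}}

```text
time_s: 13.95
tool_pos: [0.5135, 0.195, 0.0604]
tcp_rot: [0.712, -0.702, -0.0, -0.0]
force: [-0.5, 5.1, 0.8]
gripper_width: 0.0875
grip_force: 2.8
```

Emit:
{"fn": "arm_command", "kwargs": {
  "series": [
    {"delta_pos": [0,-0.001,0],"dr": [0,0,0]},
    {"delta_pos": [0,-0.002,0],"dr": [0,0,0]}
  ]
}}

```text
time_s: 14.2
tool_pos: [0.5135, 0.193, 0.0604]
tcp_rot: [0.712, -0.702, -0.0, -0.0]
force: [-0.5, 4.9, 0.1]
gripper_width: 0.0879
grip_force: 2.8
```

Emit:
{"fn": "arm_command", "kwargs": {
  "series": [
    {"delta_pos": [0,-0.001,0],"dr": [0,0,0]},
    {"delta_pos": [0,-0.002,0],"dr": [0,0,0]}
  ]
}}

```text
time_s: 14.45
tool_pos: [0.5135, 0.1913, 0.0604]
tcp_rot: [0.712, -0.702, -0.0, -0.001]
force: [-1.8, 10.6, 0.6]
gripper_width: 0.0874
grip_force: 5.0
```

The force jumped to 10.6 N, so the row has reached the stop. One small further step will seat it.

Emit:
{"fn": "arm_command", "kwargs": {
  "series": [
    {"delta_pos": [0,-0.0005,0],"dr": [0,0,0]},
    {"delta_pos": [0,-0.0005,0],"dr": [0,0,0]}
  ]
}}

```text
time_s: 14.7
tool_pos: [0.5135, 0.1913, 0.0604]
tcp_rot: [0.712, -0.702, -0.0, -0.001]
force: [-1.9, 8.5, 0.2]
gripper_width: 0.0879
grip_force: 4.7
```

Emit:
{"fn": "arm_command", "kwargs": {
  "series": [
    {"delta_pos": [0,-0.0005,0],"dr": [0,0,0]},
    {"delta_pos": [0,-0.001,0],"dr": [0,0,0]},
    {"delta_pos": [0,-0.001,0],"dr": [0,0,0]}
  ]
}}

```text
time_s: 15.08
tool_pos: [0.5135, 0.1912, 0.0604]
tcp_rot: [0.712, -0.702, -0.001, -0.001]
force: [-3.1, 13.4, -0.0]
gripper_width: 0.0876
grip_force: 6.7
```

It is firmly stopped. I'll back off in +y, lift clear and check.

Emit:
{"fn": "arm_command", "kwargs": {
  "series": [
    {"delta_pos": [0,0.001,0],"dr": [0,0,0]},
    {"delta_pos": [0,0.003,0],"dr": [0,0,0]},
    {"delta_pos": [0,0.01,0],"dr": [0,0,0]},
    {"delta_pos": [0,0.04,0],"dr": [0,0,0]},
    {"delta_pos": [0,0.05,0.03],"dr": [0,0,0]}
  ]
}}

```text
time_s: 15.7
tool_pos: [0.5118, 0.2386, 0.0883]
tcp_rot: [0.712, -0.702, -0.0, 0.003]
force: [-0.3, 0.5, 0.2]
gripper_width: 0.088
grip_force: 0.0
```

Emit:
{"fn": "arm_command", "kwargs": {
  "series": [
    {"delta_pos": [0,0.05,0.05],"dr": [0,0,0]},
    {"delta_pos": [0,0.1,0.1],"dr": [0,0,0]},
    {"delta_pos": [0,0.1,0.1],"dr": [0,0,0]}
  ]
}}

```text
time_s: 16.08
tool_pos: [0.5141, 0.3418, 0.1933]
tcp_rot: [0.712, -0.702, 0.0, -0.002]
force: [0.9, -0.6, 0.1]
gripper_width: 0.0877
grip_force: 0.0
```

Run:
```python
from h import *
o=ctrl.observe(); print(o['tool_pos'],o['force'])
d=grab('side','s6');e=grab('top','t6'); im=cv2.imread('pics/s6.png'); a=cv2.resize(im[175:285,215:335],(400,367),interpolation=cv2.INTER_CUBIC)
b=cv2.resize(cv2.imread('pics/t6.png')[215:330,225:355],(400,354),interpolation=cv2.INTER_CUBIC)
b=cv2.copyMakeBorder(b,0,13,0,0,0)
cv2.imwrite('pics/s6c.png',np.hstack([a,b]))
```

```text
[0.51412969 0.34181356 0.19327184] [ 0.90497952 -0.58884896  0.11862914]
```

View pics/s6c.png

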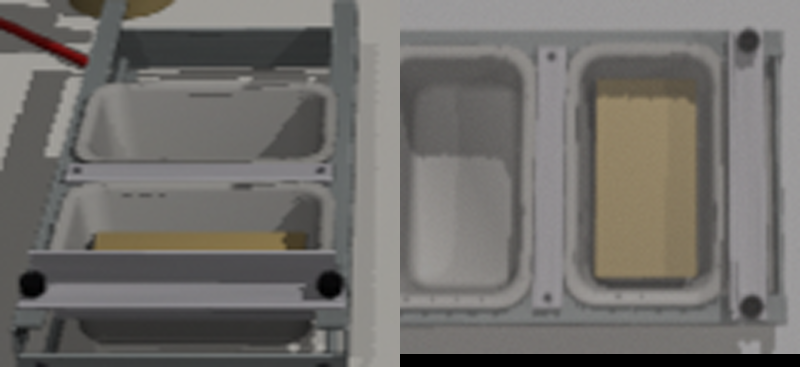

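Empty pan, bar and filled pan look tight and square. A thin dark line at x≈724 beside the stop needs checking (gap, or just the stop's face).

Run:
```python
from h import *
e=load('t6'); t=load('top0'); F=e['frame'].astype(int).mean(2).astype(int);G=t['frame'].astype(int).mean(2).astype(int)
for v in(245,265,290): print(v,'now',F[v,325:345],'before',G[v,325:345],'bar',F[v,262:285])
Y=lambda u,z:round(ray(e,u,265,z)[1],4)
print([(u,Y(u,.074),Y(u,.096)) for u in(328,329,330,331,332)])
print('stop face bottom z.07 for top y:', [proj(e,[.51,y,z])[0].round(1).tolist() for y in(-.057,-.059,-.061) for z in(.07,.074,.096)])
```

```text
245 now [ 83  96 113 123 103  85  92 134 134 140 144 142 140 140 142 143 144 140
 121 110] before [126 119 115 106 109 112  97 125 125 130 133 133 131 132 133 134 135 136
 118 113] bar [ 91  82  90 114 129 136 135 121 137 144 145 144 142 144 145 145 132 124
 134 136 130 109  94]
265 now [ 82  93 117 125 104  87  88 135 142 143 143 145 143 140 141 142 143 142
 133 120] before [103 105 103 105 105  98  91 126 133 132 134 134 133 132 133 133 134 132
 125 119] bar [ 89  87 105 128 136 136 131 140 143 145 143 143 142 144 148 140 118 132
 140 135 124 102  95]
290 now [ 80  88  99 125 128  97  89 134 146 143 147 144 145 144 144 142 138 141
 140 110] before [105 104 104 105 104  99  97 129 134 136 136 135 136 132 132 131 130 134
 131 101] bar [ 87  83  99 128 137 132 118 133 144 143 145 146 144 144 145 137 116 130
 140 135 118  99  97]
[(328, np.float64(-0.052), np.float64(-0.0512)), (329, np.float64(-0.0541), np.float64(-0.0532)), (330, np.float64(-0.0562), np.float64(-0.0552)), (331, np.float64(-0.0582), np.float64(-0.0573)), (332, np.float64(-0.0603), np.float64(-0.0593))]
stop face bottom z.07 for top y: [[330.3, 274.7], [330.3, 274.5], [330.8, 273.3], [331.2, 274.7], [331.3, 274.5], [331.8, 273.3], [332.2, 274.7], [332.3, 274.5], [332.8, 273.3]]
```

Adding the 109 mm rim width (52.7 px) to the bar/pan joint at u≈278.2 puts the pan's edge at u≈330.9. The stop face base projects to u≈330.9, so there's no gap, and the dark line is the face itself. Handing in.

```bash
python3 -c "
from bench import ctrl
print(ctrl.job_done())"
```

```text
the job is handed in; nothing more can be done
None
```

I laid the adapter bar flat on the rails and pushed filled pan, bar and empty pan up against the end stop. The push force peaked at about 13 N in the readings, the final picture shows no gap, and I handed the job in at about 16 s (no verdict was returned).

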